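# Free a varnish-stuck framing clamp and nip the frame

### The arm

A 6-joint arm with a two-finger parallel gripper is mounted at the origin on the work surface. World frame = base frame: x ahead of the robot, y to its left, z up, the work surface at z = 0. Lengths are in m, angles in rad, forces in N, time in s.
With the tool pointing down it reaches from about 0.3 to 0.875 m from the base axis. Payload 6.4 kg.
Tool frame: the origin (TCP) lies on the mounting face of the last link; the fingertips stand 173 mm ahead of it and the grasp point (between the pads) lies 155 mm ahead of it (ctrl.tip_reach is the distance from the TCP to the fingertips, in m); z points along the fingers, y is the line along which they close (so a half turn about z gives the same grasp; the last joint's range is limited). The gripper opens to 85 mm and grips with 20 to 120 N. Pads are 22 mm wide; open, the fingers measure 114 mm over their backs; the gripper's body (76 mm by 85 mm) begins 54 mm behind the grasp point. The pads swing forward as they close: fully open they stand 13 mm farther back than shut.
Start: joints at [-1.345, 0.181, 1.607, -0, 1.354, -0.206], TCP at [0.241, -0.522, 0.405] pointing down, gripper open.
Joint ranges: [-2.99, 2.99], [-0.89, 2.07], [0.3, 2.58], [-1.14, 4.28], [0, 2.63], [-3.12, 3.12]. Speed limits (rad/s): [2.57, 2.57, 3.01, 3.14, 3.14, 3.14].

### API

Orientations are given as a unit quaternion [w, x, y, z].
In Python, from bench import ctrl gives the robot as it stands.
- The arm moves only by the shell command python3 -m pendant 'ROWS'. ROWS is JSON, a list that holds one entry, the list of rows, each a list of 7 numbers: the opening, from 0 (shut) to 1 (fully open), then the shift along the tool's x, y, z in mm, then the turn, a rotation vector about the tool's x, y, z in rad. A call has 1 to 5 rows; each row is the pose to reach, as a shift and turn from the pose commanded when the call began, along the tool's axes at that moment; what a row does not reach only later rows make up. A row lasts 1/12 s, in which the tool goes at most 41.7 mm and 7.16 degrees, less where a joint would pass 70% of its speed; a pose out of reach is approached as far as the arm can. A call with a gripper value outside its range is refused whole. The fingers move at their own pace and stop on an object; the grip force is fixed at half the most. Time passes only in rows, so rows that repeat a pose let the fingers close. It gives the time, the measured TCP pose, the force, the opening and the grip force at its end, in the units of the state.
- ctrl.get_obs(): the state, without advancing time (a new reading comes with each control period).
- ctrl.camera(name): name is "side" or "top" or "wrist"; returns the picture (480x640x3 uint8, red, green, blue); there is no depth.
- ctrl.camera_params(name): a dict with "mtx" (3x3 intrinsics, pixels), "distortion" ([k1, k2, p1, p2, k3] as OpenCV has them; the pictures are not rectified), "world_from_camera" (4x4, takes a point from camera to world coordinates); the wrist camera has in their place "tool_from_camera" (4x4, takes a point from camera to tool coordinates, whose origin is the TCP and whose axes are the flange's). Camera axes: x right, y down, z forward; pixel columns grow to the right and rows downward; lengths in m; the calibration is good to about 2 mm. A picture is of the moment at which its call begins: read the wrist's pose just before it. camera_params takes no time and is no camera call.
- ctrl.hand_in(): hands the job in; it is judged then, once.
Trained networks look in the newest picture that a camera, given by its name, has taken for a name from the list of things; names that differ only in an ending like _2 or _b are one class to them, and where a whole thing is asked for, a point or a joint stands for the part that bears it (a point fixed in the world has none). Each returns a list of dicts, best first, with "confidence" (0 to 1); they miss things now and then, are a little off and sometimes report something else, mostly with a low value. They report only what shows in the picture. A call takes as long as a camera call. They do not tell look-alikes from the thing itself.
- ctrl.boxes_of(camera, name): "point" ([column, row] as shares, 0 to 1, of the picture: columns of its width, rows of its height, amid what is visible of it).
The state is a dict: "time_s": time; "q": joint angles; "dq": joint speeds; "joint_efforts": joint torques, N m; "eef_pos": TCP position; "eef_rot": TCP orientation; "wrist_force": force on the tool from outside, world axes, zero at the start; "torque": the same for the moment, N m; "opening": opening from 0.0 (shut) to 1.0 (fully open); "grasp_force": force on a finger pad.
Only numpy, scipy, OpenCV 4.12 (cv2) and the standard library are available. Lean on these libraries where they do the work, as an engineer would, in place of code of your own. Each camera call takes 0.05 s, during which the arm holds its last target. There are 200 camera calls.

### The job

The knob of the framing clamp has set fast with dried varnish. Break it loose with a short firm twist clockwise (seen from above), then keep turning it until the jaw has carried the small picture frame up against the fence and holds it there: snug, so that it has no play, but gently, because its soft edge dents. Work by the knob alone (do not push the jaw or the frame by hand), leave the jar and the cardboard box on the board where they are, and let go of the knob at the end.

Things in the scene. Friction and masses are not known exactly. Their poses are not given: they have to be found in the camera images.
- clamp: framing clamp, fixed to the table: plywood board 290 x 340 x 18 mm with a grey gearbox housing (70 x 80 mm, top 48 mm above the table) that carries the black knob. Origin: on the table under the knob's axis; z up; its y axis points from the knob along the jaw's travel to the fence; board spans x -115 to 175 mm, y -70 to 270 mm
- knob_grip (a point): point on the vertical axis of the black clamp knob, 78 mm above the table, at the height to grip. The knob is an upright bar 60 mm long, 14 mm thick and 36 mm high (top 92 mm above the table, foot of the bar 56 mm) on a round foot 54 mm across. The bar runs along this point's x axis (point turns with the knob); z up
- knob (a joint): turn of the knob in rad, 0 at the start, grows clockwise seen from above, end stop 3.6. Stuck: over about the first 0.35 rad it resists with up to about 0.45 N m (grip with 30 N or more), then runs easily at about 0.08 N m. Each rad drives the jaw 14 mm towards the fence through a rack; when let go it holds, but creeps back if the jaw presses with more than about 6 N. Nipping the frame with 10 N takes about 0.22 N m at the knob
- jaw: aluminium bar jaw 150 mm long (along x), 18 mm thick with its 8 mm facing of stiff black rubber (it yields 1 mm per 10 N), 24 mm high, sliding on the board along the clamp's +y. Origin: middle of its back lower edge, on the board; its pressing face is at y = +18 mm
- frame: loose small picture frame of dark wood lying flat on the board between jaw and fence, 120 (x) x 90 (y) x 20 mm, 0.15 to 0.27 kg; origin at the centre of its underside. Its soft edge dents when the jaw presses with more than 20 N; a good nip is 3 to 12 N while turning
- fence: aluminium fence bar 170 x 16 x 26 mm fixed across the jaw's travel; origin: middle of the lower edge of its front, which looks along the clamp's -y. Before it stands a rigid facing plate (140 x 6 x 22 mm) that the frame must rest on, packed out by 0 to 8 mm, not measured and different each time: its face lies 6 to 14 mm in front of the origin, so only feel tells when the frame is home
- varnish_jar: amber jar 44 mm wide, 58 mm high, standing on the board beside the housing; leave alone; origin at its underside
- wedge_box: cardboard box 50 x 70 x 22 mm lying on the board beside the frame; leave alone; origin at its underside
Mind the look-alikes: they are no part of the job. What is shaped like the frame but purple is not meant.

How it is judged:
On the way:
1. the knob is broken loose: turned clockwise past the stuck part (0.45 rad), the frame not yet pressed (value of joint knob above 0.45 rad and contact force between jaw and frame below 1 N), for 0.05 s.
At the end, for the whole second after the job is handed in: the frame lies flat and square against the fence's facing plate (within 0.025 rad), nipped between jaw (more than 1.5 N) and fence (more than 0.8 N), everything still (contact force between jaw and frame above 1.5 N and contact force between fence and anything else above 0.8 N and angle between the y axis of frame and the y axis of fence, either way round below 0.025 rad and angle between frame's own z axis and vertical below 0.04 rad and linear speed of frame below 0.01 m/s); the robot touches nothing.
It fails at once if the jaw presses the frame with more than 20 N (contact force between jaw and frame above 20 N).
It fails at once if the robot pushes the jaw by hand (contact force between any of the arm, the fingers and jaw above 2 N).
It fails at once if the robot pushes the frame by hand (contact force between any of the arm, the fingers and frame above 2 N).
It fails at once if the jar or the box on the board is shifted by more than 15 mm (distance of any of varnish_jar, wedge_box from where it was at the start of the episode above 0.015 m).
It also fails if it takes over 58 s, if anything falls off the work surface, if the arm or the gripper's body presses on something with over 40 N, if the wrist force passes 120 N, or if a joint passes its speed limit or range.

## Working session

There is one attempt and no reset: what is moved stays moved. The work goes in short steps, Python scripts to look and compute and a shell command to move; the robot and the scene stay as the last step left them, time stands still between calls to the robot, and variables do not carry over. Pictures are saved under pics/ and viewed, at most 10 in all, crops included, and the job is handed in when it is done.

```bash
mkdir -p pics; ls; python3 - <<'E'
from bench import ctrl
import cv2
for n in("top","side"):
    im=ctrl.camera(n); cv2.imwrite(f"pics/{n}0.png",im[:,:,::-1])
    for t in("knob_grip","frame","jaw","fence","varnish_jar","wedge_box","clamp"):
        print(n,t,[(round(d["point"][0]*640),round(d["point"][1]*480),round(d["confidence"],2)) for d in ctrl.boxes_of(n,t)])
print(ctrl.get_obs())
E
```

```text
pics
top knob_grip [(395, 209, 0.73)]
top frame [(198, 343, 0.85), (327, 350, 0.76)]
top jaw []
top fence [(277, 219, 0.92)]
top varnish_jar [(403, 131, 0.56)]
top wedge_box [(293, 137, 0.94)]
top clamp [(352, 193, 0.89)]
side knob_grip [(395, 308, 0.96)]
side frame [(213, 309, 0.97), (351, 263, 0.83), (200, 218, 0.67)]
side jaw [(368, 290, 0.94)]
side fence [(332, 231, 0.7)]
side varnish_jar [(480, 306, 0.6)]
side wedge_box [(420, 234, 0.77)]
side clamp [(388, 316, 0.94), (335, 229, 0.55)]
{'time_s': 0.8, 'q': array([-1.34527631e+00,  1.80762156e-01,  1.60699340e+00, -1.35768146e-05,
        1.35381440e+00, -2.06315530e-01]), 'dq': array([-4.02559735e-04, -9.56692756e-04,  1.26741742e-04, -4.97404583e-04,
        4.62854859e-04, -2.31724594e-06]), 'joint_efforts': array([ 8.29227683e-04, -4.44786215e+01, -3.51666391e+01, -3.21412672e-04,
        5.89341053e-04, -2.53670237e-05]), 'eef_pos': array([ 0.24066832, -0.52222326,  0.40471295]), 'eef_rot': array([ 1.14087279e-05,  9.76779865e-01,  2.14245408e-01, -6.51999975e-06]), 'wrist_force': array([-0.05085658, -0.08041469,  1.07255948]), 'torque': array([ 0.00885764, -0.01134113,  0.00584355]), 'grasp_force': 0.0, 'opening': 0.9981118755926461}
```

View pics/top0.png

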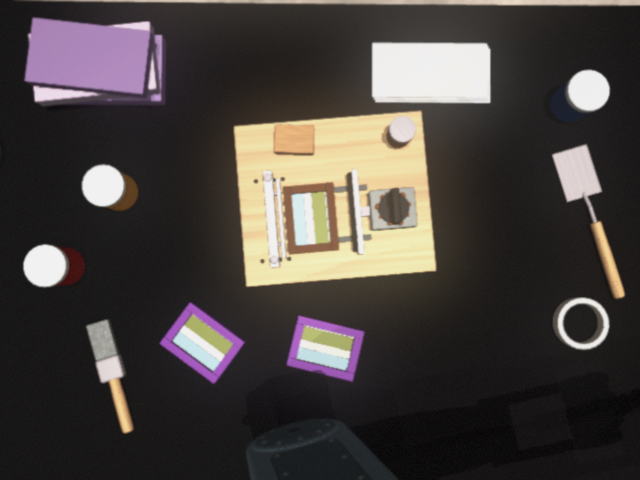

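View pics/side0.png

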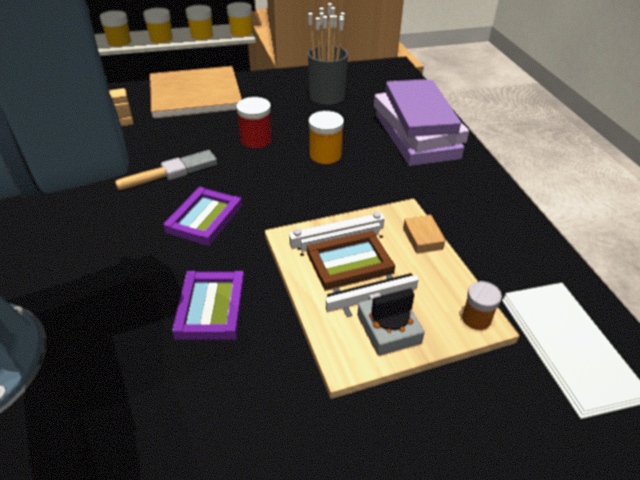

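The top view shows the brown frame on the board at (311,217), the knob at (395,207), the jaw at (357,212) and the fence at (272,220). The frame-like things are brown (311,217), purple (202,343) and purple (326,349). The brown one is meant, because it lies on the board between jaw and fence. Next I confirm it in a crop and measure.

```bash
cat > h.py <<'E'
import numpy as np, cv2
from bench import ctrl
from scipy.spatial.transform import Rotation as R
def ray(n,px,z):
    p=ctrl.camera_params(n); T=np.array(p["world_from_camera"])
    u=cv2.undistortPoints(np.array(px,float).reshape(-1,1,2),np.array(p["mtx"]),np.array(p["distortion"])).reshape(-1,2)
    d=np.c_[u,np.ones(len(u))]@T[:3,:3].T; o=T[:3,3]
    return o+d*((z-o[2])/d[:,2])[:,None]
def proj(n,X):
    p=ctrl.camera_params(n); T=np.linalg.inv(np.array(p["world_from_camera"]))
    return cv2.projectPoints(np.array(X,float).reshape(-1,1,3),cv2.Rodrigues(T[:3,:3])[0],T[:3,3],np.array(p["mtx"]),np.array(p["distortion"]))[0].reshape(-1,2)
def tool():
    o=ctrl.get_obs(); w,x,y,z=o["eef_rot"]; return np.array(o["eef_pos"]),R.from_quat([x,y,z,w])
E
python3 - <<'E'
from h import *
im=cv2.imread("pics/top0.png")
hsv=cv2.cvtColor(im,cv2.COLOR_BGR2HSV)
m=((hsv[...,0]>10)&(hsv[...,0]<28)&(hsv[...,2]>120)).astype(np.uint8); m[:, :225]=0;m[:,445:]=0;m[:100]=0;m[295:]=0
h=cv2.convexHull(np.argwhere(m)[:,::-1].astype(np.int32))
q=cv2.approxPolyDP(h,12,True).reshape(-1,2); print(q.tolist())
c=np.array([[235,126],[421,112],[436,270],[246,286]],float)
cc=np.array([min(q.tolist(),key=lambda a:np.hypot(*(np.array(a)-k))) for k in c],float)
W=ray("top",cc,.018)[:,:2]
L=np.array([[.175,.27],[.175,-.07],[-.115,-.07],[-.115,.27]])
def fit(L,W):
    H=(L-L.mean(0)).T@(W-W.mean(0));U,S,V=np.linalg.svd(H);Rm=V.T@U.T;return Rm,W.mean(0)-Rm@L.mean(0)
Rm,t=fit(L,W); print(np.linalg.det(Rm),"yaw",np.arctan2(Rm[1,0],Rm[0,0]),"t",t,"res mm",(W-(L@Rm.T+t))*1e3)
k=ray("top",[[395,206],[397,189],[396,223]],.092);print("knob",k)
c=im[100:300,225:445];cv2.imwrite("pics/crop1.png",cv2.resize(c,None,fx=3,fy=3,interpolation=cv2.INTER_CUBIC)[:600])
for s in("top","side"):print(ctrl.camera_params(s)["world_from_camera"])
print(ctrl.camera_params("wrist")["tool_from_camera"])
E
```

```text
[[444, 100], [434, 271], [246, 285], [234, 126]]
0.9999999999999992 yaw 0.06706146497122012 t [ 0.6020271  -0.10043573] res mm [[ -9.52453972  11.59584773]
 [ 17.57034273 -27.96157977]
 [ -1.96441044  10.30255392]
 [ -6.08139257   6.06317813]]
knob [[ 0.59763279 -0.08889536  0.092     ]
 [ 0.62619657 -0.09222968  0.092     ]
 [ 0.56917194 -0.09056834  0.092     ]]
[[ 0.00589431 -0.99879373  0.04874782  0.48385784]
 [-0.99997733 -0.00604598 -0.0029644   0.0356453 ]
 [ 0.00325556 -0.04872924 -0.99880672  1.09042281]
 [ 0.          0.          0.          1.        ]]
[[ 0.97050645 -0.15281952  0.18644953  0.37876484]
 [-0.24074822 -0.65464355  0.71657667 -0.54325691]
 [ 0.01255108 -0.74032967 -0.67212681  0.63273322]
 [ 0.          0.          0.          1.        ]]
[[ 4.52508911e-04 -9.62266416e-01 -2.72108692e-01  6.97425310e-02]
 [ 9.99999887e-01  3.95827366e-04  2.63194382e-04 -1.40143655e-03]
 [-1.45555047e-04 -2.72108781e-01  9.62266486e-01  3.08973984e-02]
 [ 0.00000000e+00  0.00000000e+00  0.00000000e+00  1.00000000e+00]]
```

View pics/crop1.png

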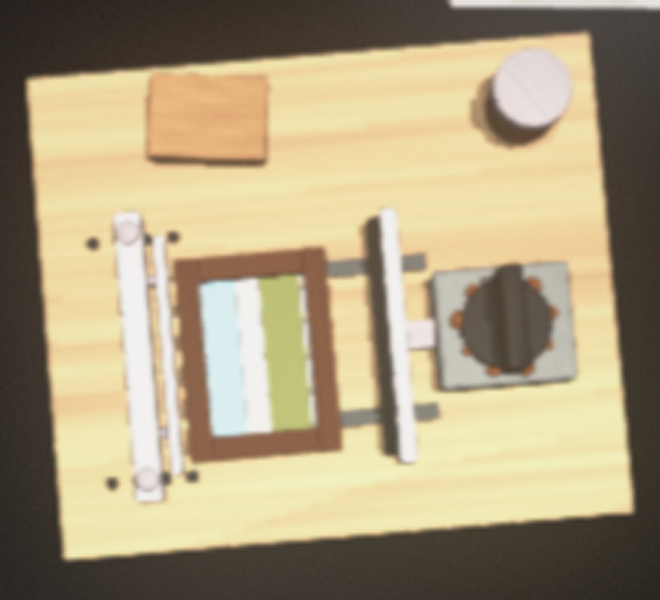

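The crop confirms it: the brown frame at crop (258,355) sits between jaw and facing plate, square to them, with the knob bar at (511,318). The board corners are (26,78), (590,34), (634,512) and (65,558) in the crop.

```bash
cat >> h.py <<'E'
def to(px,py,tcpz,yaw):
    "remaining shift (mm, tool axes) and z turn to a pointing-down pose with tool x at yaw"
    p,r=tool(); T=R.from_euler('z',yaw)*R.from_euler('x',np.pi)
    d=r.inv().apply(np.array([px,py,tcpz])-p)*1e3
    v=(r.inv()*T).as_rotvec(); print("shift",d.round(1),"turn",v.round(3),"p",p.round(4)); return d,v
E
python3 - <<'E'
from h import *
cc=np.array([[26,78],[590,34],[634,512],[65,558]])/3+[225,100]-.33
W=ray("top",cc,.018)[:,:2]
L=np.array([[.175,.27],[.175,-.07],[-.115,-.07],[-.115,.27]])
H=(L-L.mean(0)).T@(W-W.mean(0));U,S,V=np.linalg.svd(H);Rm=V.T@U.T;t=W.mean(0)-Rm@L.mean(0)
print("yaw",np.arctan2(Rm[1,0],Rm[0,0]),"t",t,"res mm",((W-(L@Rm.T+t))*1e3).round(1).tolist())
k=ray("top",np.array([[510,266],[513,370],[511,318]])/3+[225,100]-.33,.092);print("knob",k.round(4).tolist())
print("side proj of grip",proj("side",[[*t,.092],[*t,.056]]))
j=lambda px,z:((ray("top",np.array(px)/3+[225,100]-.33,z)[:,:2]-t)@Rm*1e3).round(1).tolist()
print("jaw top edges",j([[382,210],[396,209],[400,461],[414,460]],.042));print("frame",j([[323,249],[341,449],[176,262],[193,460]],.038));print("plate",j([[165,237],[182,474]],.04))
print("jar",j([[532,88]],.076))
to(t[0],t[1],.38,np.pi+.067)
E
```

```text
yaw 0.08802179308999743 t [ 0.59924237 -0.09141139] res mm [[-0.2, 0.6], [-1.1, 0.2], [0.4, -0.0], [1.0, -0.7]]
knob [[0.6273, -0.0883, 0.092], [0.5692, -0.09, 0.092], [0.5982, -0.0889, 0.092]]
side proj of grip [[393.7816208  294.09034607]
 [391.14057563 311.37590738]]
jaw top edges [[73.8, 65.7], [73.8, 57.4], [-73.7, 67.6], [-73.8, 59.5]]
frame [[54.3, 101.9], [-63.8, 101.2], [53.7, 188.6], [-63.1, 187.9]]
plate [[68.7, 193.8], [-70.8, 194.8]]
jar [[130.7, -22.9]]
shift [ 506.  -241.2   24.7] turn [-0.     0.    -2.777] p [ 0.2407 -0.5222  0.4047]
```

```bash
python3 -m pendant '[[[1,40,-20,0,0,0,-0.12],[1,80,-38,0,0,0,-0.24],[1,120,-57,0,0,0,-0.36],[1,155,-74,0,0,0,-0.48],[1,190,-90,0,0,0,-0.6]]]'; python3 -c "
from h import *
to(.599,-.0905,.38,np.pi+.067)"
```

```text
time_s: 1.22
eef_pos: [0.375, -0.3608, 0.4049]
eef_rot: [0.0, 0.869, 0.496, 0.0]
wrist_force: [0.9, 0.8, 0.9]
opening: 0.999
grasp_force: 0.0
shift [346.7  55.2  24.8] turn [ 0.     0.    -2.172] p [ 0.375  -0.3608  0.4049]
```

```bash
python3 -m pendant '[[[1,38,6,0,0,0,-0.12],[1,76,12,0,0,0,-0.24],[1,114,18,0,0,0,-0.36],[1,152,24,0,0,0,-0.48],[1,190,30,0,0,0,-0.6]]]' >/dev/null; python3 -c "
from h import *
to(.599,-.0905,.38,np.pi+.067)"
```

```text
shift [115.5 108.5  25. ] turn [ 0.000e+00  1.000e-03 -1.571e+00] p [ 0.4985 -0.213   0.405 ]
```

```bash
python3 -m pendant '[[[1,23,22,5,0,0,-0.12],[1,46,44,10,0,0,-0.24],[1,69,66,15,0,0,-0.36],[1,92,88,20,0,0,-0.48],[1,115,108,25,0,0,-0.6]]]' >/dev/null;  python3 -m pendant '[[[1,0,0,0,0,0,-0.12],[1,0,0,0,0,0,-0.24],[1,0,0,0,0,0,-0.36],[1,0,0,0,0,0,-0.48],[1,0,0,0,0,0,-0.6]]]' >/dev/null;python3 -m pendant '[[[1,0,0,0,0,0,-0.12],[1,0,0,0,0,0,-0.24],[1,0,0,0,0,0,-0.37],[1,0,0,0,0,0,-0.37],[1,0,0,0,0,0,-0.37]]]';python3 - <<'E'
from h import *
to(.599,-.0905,.38,np.pi+.067)
im=ctrl.camera("wrist");cv2.imwrite("pics/w1.png",im[:,:,::-1]);print(ctrl.get_obs()["q"])
E
```

```text
time_s: 2.88
eef_pos: [0.5984, -0.0934, 0.3797]
eef_rot: [-0.0, -0.028, 1.0, 0.0]
wrist_force: [0.3, -0.2, -0.4]
opening: 1.004
grasp_force: 0.0
shift [-0.8  2.9 -0.3] turn [ 0.   -0.   -0.01] p [ 0.5984 -0.0934  0.3797]
[-3.50640325e-01  2.69964437e-01  1.55168401e+00  2.32258015e-05
  1.31998923e+00 -1.97783544e+00]
```

View pics/w1.png

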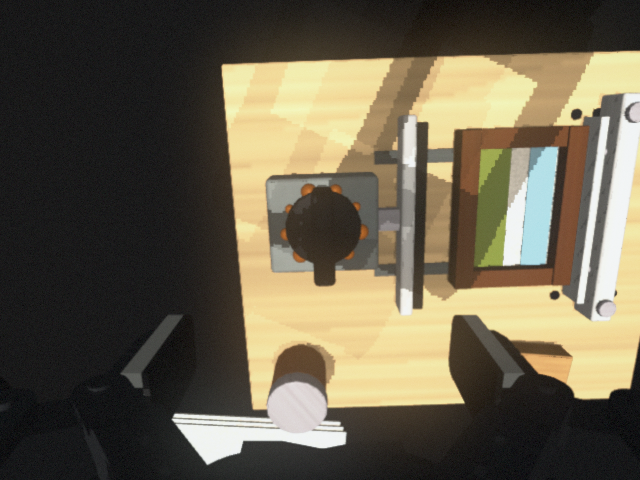

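The wrist view shows the knob at about (323,230), with the bar running down to (324,285); the jaw is at (408,215) and the frame at (515,205). The bar is too dark to measure, so I'll take a brightened crop.

```bash
python3 - <<'E'
from h import *
im=cv2.imread("pics/w1.png")[160:300,255:395].astype(float)
cv2.imwrite("pics/w1c.png",cv2.resize(np.clip(255*(im/255)**.4*1.1,0,255).astype(np.uint8),None,fx=4,fy=4,interpolation=cv2.INTER_CUBIC))
E
```

```text
(no output)
```

View pics/w1c.png

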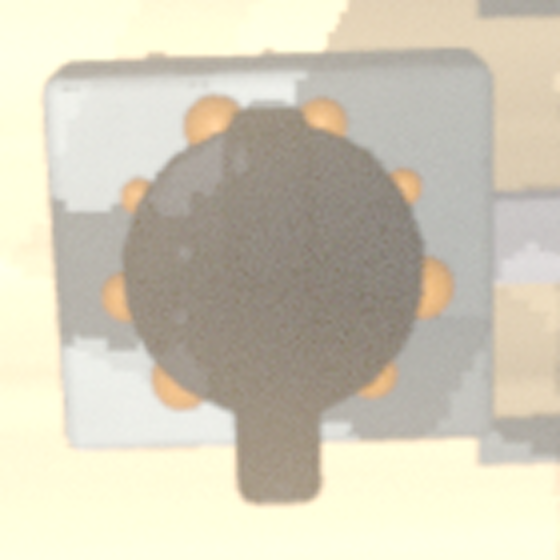

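The crop shows the bar's outer end centred at (280,500) with side edges at 238 and 322, and its inner end at about (268,108).

```bash
python3 - <<'E'
from h import *
p,r=tool();P=ctrl.camera_params("wrist");TC=np.array(P["tool_from_camera"])
def wr(px,z):
    u=cv2.undistortPoints(np.array(px,float).reshape(-1,1,2),np.array(P["mtx"]),np.array(P["distortion"])).reshape(-1,2)
    d=r.apply(np.c_[u,np.ones(len(u))]@TC[:3,:3].T);o=p+r.apply(TC[:3,3]);return o+d*((z-o[2])/d[:,2])[:,None]
f=lambda a:np.array(a)/4+[255,160]-.4
e=wr(f([[280,502],[268,108],[238,470],[238,430],[322,470],[320,430]]),.092);print(e.round(4))
print("bar yaw (tool x world line)",np.arctan2(*(e[0]-e[1])[[1,0]]),"mid",(e[0]+e[1])/2,"edge yaws",np.arctan2(*(e[2]-e[3])[[1,0]]),np.arctan2(*(e[4]-e[5])[[1,0]]))
b=wr(f([[125,262],[424,270]]),.056);print("foot",b.round(4),b.mean(0))
h=wr(f([[60,65],[485,60],[495,435],[68,445]]),.048);print("housing",h.round(4).tolist())
E
```

```text
[[ 0.6278 -0.0885  0.092 ]
 [ 0.5651 -0.094   0.092 ]
 [ 0.6227 -0.0955  0.092 ]
 [ 0.6161 -0.0959  0.092 ]
 [ 0.622  -0.0822  0.092 ]
 [ 0.6153 -0.083   0.092 ]]
bar yaw (tool x world line) 0.08696468523213415 mid [ 0.59645346 -0.09128029  0.092     ] edge yaws 0.05170925387622484 0.11223210255284259
foot [[ 0.5985 -0.1172  0.056 ]
 [ 0.5969 -0.0649  0.056 ]] [ 0.59769944 -0.09104433  0.056     ]
housing [[0.5659, -0.1303, 0.048], [0.5608, -0.0565, 0.048], [0.6292, -0.0484, 0.048], [0.6357, -0.1271, 0.048]]
```

```bash
python3 -c "
from h import *
to(.598,-.091,.234,np.pi+.088)"
```

```text
shift [  0.2   2.4 145.7] turn [ 0.    -0.    -0.032] p [ 0.5984 -0.0934  0.3797]
```

```bash
python3 -m pendant '[[[1,0,2.5,35,0,0,-0.03],[1,0,2.5,70,0,0,-0.03],[1,0,2.5,105,0,0,-0.03],[1,0,2.5,135,0,0,-0.03],[1,0,2.5,145.5,0,0,-0.03]]]'; python3 -m pendant '[[[1,0,0,0,0,0,0],[0,0,0,0,0,0,0],[0,0,0,0,0,0,0],[0,0,0,0,0,0,0],[0,0,0,0,0,0,0]]]'; python3 -m pendant '[[[0,0,0,0,0,0,0],[0,0,0,0,0,0,0],[0,0,0,0,0,0,0],[0,0,0,0,0,0,0],[0,0,0,0,0,0,0]]]'; python3 -c "
from h import *
to(.598,-.091,.234,np.pi+.088);print(ctrl.get_obs()['torque'],ctrl.get_obs()['q'])"
```

```text
time_s: 3.35
eef_pos: [0.5961, -0.0902, 0.2291]
eef_rot: [-0.004, -0.044, 0.999, 0.002]
wrist_force: [-0.7, 0.0, -0.7]
opening: 1.0
grasp_force: 0.0
time_s: 3.77
eef_pos: [0.5991, -0.0912, 0.2364]
eef_rot: [0.002, -0.045, 0.999, -0.001]
wrist_force: [-0.8, -0.6, 1.0]
opening: 0.454
grasp_force: 0.0
time_s: 4.18
eef_pos: [0.5987, -0.0921, 0.2357]
eef_rot: [0.001, -0.045, 0.999, -0.001]
wrist_force: [-1.3, -5.0, 5.2]
opening: 0.151
grasp_force: 60.9
shift [0.6 1.1 1.6] turn [-0.003  0.002  0.002] p [ 0.5987 -0.0921  0.2357]
[-0.62388023  0.19121932  0.08976433] [-3.47903800e-01  4.44125194e-01  1.64196292e+00 -1.96567413e-03
  1.05273669e+00 -2.00768302e+00]
```

```bash
python3 -m pendant '[[[0,0,0,0,0,0,0.1],[0,0,0,0,0,0,0.2],[0,0,0,0,0,0,0.3],[0,0,0,0,0,0,0.4],[0,0,0,0,0,0,0.5]]]';  cat >> h.py <<'E'
def st():
    o=ctrl.get_obs();p,r=tool();x=r.apply([1,0,0]);print("q6",o["q"][5].round(3),"yaw",np.arctan2(x[1],x[0]).round(4),"tq",o["torque"].round(3),"F",o["wrist_force"].round(1),"z",p.round(4))
E
python3 -c "
from h import *
st()"
```

```text
time_s: 4.6
eef_pos: [0.5988, -0.092, 0.2357]
eef_rot: [0.001, 0.206, 0.979, -0.001]
wrist_force: [-0.2, -4.2, 4.5]
opening: 0.154
grasp_force: 61.0
q6 -1.503 yaw 2.7268 tq [-0.549  0.109  0.073] F [-0.2 -4.2  4.5] z [ 0.5988 -0.092   0.2357]
```

```bash
python3 -m pendant '[[[0,0,0,0,0,0,0.1],[0,0,0,0,0,0,0.2],[0,0,0,0,0,0,0.3],[0,0,0,0,0,0,0.4],[0,0,0,0,0,0,0.5]]]' >/dev/null;  python3 -c "
from h import *
st()"; python3 -m pendant '[[[0,0,0,0,0,0,0.1],[0,0,0,0,0,0,0.2],[0,0,0,0,0,0,0.3],[0,0,0,0,0,0,0.4],[0,0,0,0,0,0,0.5]]]' > /dev/null;  python3 - <<'E'
from h import *
st();im=ctrl.camera("top");cv2.imwrite("pics/top2.png",cv2.resize(im[100:300,225:445,::-1],None,fx=3,fy=3,interpolation=cv2.INTER_CUBIC))
E
```

```text
q6 -1.003 yaw 2.2267 tq [-0.541 -0.046  0.039] F [-0.  -3.7  3.1] z [ 0.5989 -0.0919  0.2356]
q6 -0.503 yaw 1.7268 tq [-0.654 -0.127  0.032] F [ 0.3 -4.   3.2] z [ 0.599  -0.0919  0.2357]
```

View pics/top2.png

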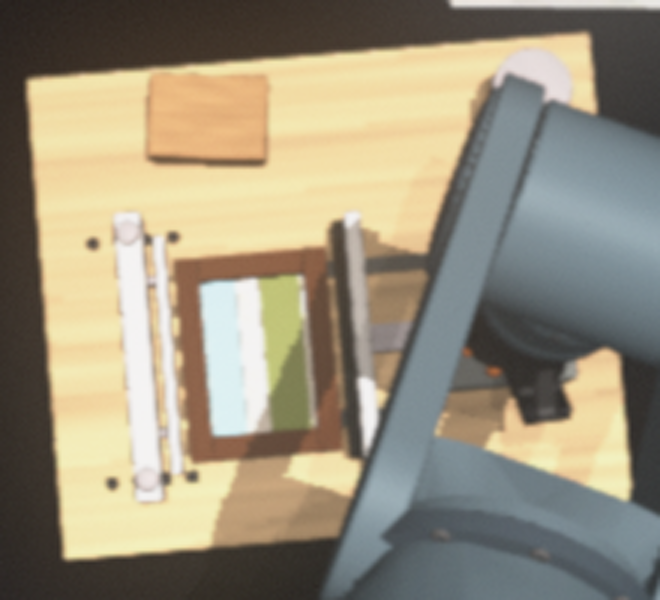

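The jaw has advanced about 21 mm and its facing (340) is now almost touching the frame edge (332). The frame is about 6 mm from the plate, and the jar and box have not moved. From here I go in smaller steps.

```bash
python3 -m pendant '[[[0,0,0,0,0,0,0.05],[0,0,0,0,0,0,0.1],[0,0,0,0,0,0,0.15],[0,0,0,0,0,0,0.2]]]' >/dev/null;  python3 -c "
from h import *
st()"; python3 -m pendant '[[[0,0,0,0,0,0,0.05],[0,0,0,0,0,0,0.1],[0,0,0,0,0,0,0.15],[0,0,0,0,0,0,0.2]]]' > /dev/null;  python3 -c "
from h import *
st();print(ctrl.get_obs()['joint_efforts'])"; python3 -m pendant '[[[0,0,0,0,0,0,0.02],[0,0,0,0,0,0,0.04]]]' > /dev/null;  python3 -c "
from h import *
st();print(ctrl.get_obs()['joint_efforts'])"
```

```text
q6 -0.308 yaw 1.5317 tq [-0.765 -0.188  0.069] F [ 1.3 -4.1  3.9] z [ 0.599  -0.0919  0.2357]
q6 -0.108 yaw 1.3318 tq [-0.836 -0.238  0.096] F [ 0.3 -5.6  3.8] z [ 0.5991 -0.0919  0.2356]
[  2.52693146 -48.9447248  -26.40204549   1.1560626    0.81996214
  -0.68993306]
q6 -0.069 yaw 1.2932 tq [-0.895 -0.279  0.117] F [ 1.  -5.2  5.1] z [ 0.5991 -0.0919  0.2356]
[  3.02682102 -48.19235444 -25.66249967   1.36784635   0.96985973
  -0.15142897]
```

```bash
cat > s.py <<'E'
from h import *
st()
E
python3 -m pendant '[[[0,0,0,0,0,0,0]]]' >/dev/null; python3 s.py; python3 -m pendant '[[[0,0,0,0,0,0,0]]]' >/dev/null; python3 s.py; python3 -m pendant '[[[0,0,0,0,0,0,0.02],[0,0,0,0,0,0,0.04]]]' >/dev/null; python3 s.py; python3 -m pendant '[[[0,0,0,0,0,0,0.02],[0,0,0,0,0,0,0.04]]]' >/dev/null; python3 s.py
python3 - <<'E'
from h import *
im=ctrl.camera("top");cv2.imwrite("pics/top3.png",cv2.resize(im[160:270,260:380,::-1],None,fx=5,fy=5,interpolation=cv2.INTER_CUBIC))
E
```

```text
q6 -0.069 yaw 1.2931 tq [-0.981 -0.225 -0.127] F [ 1.3 -5.9  4.9] z [ 0.5991 -0.0919  0.2356]
q6 -0.07 yaw 1.2938 tq [-0.982 -0.191 -0.09 ] F [ 1.9 -5.6  4.4] z [ 0.5991 -0.0919  0.2356]
q6 -0.029 yaw 1.2534 tq [-1.049 -0.305  0.101] F [ 0.8 -5.3  4.9] z [ 0.5991 -0.0919  0.2356]
q6 0.011 yaw 1.2133 tq [-0.93  -0.209  0.108] F [ 1.9 -5.6  4.1] z [ 0.5991 -0.0919  0.2356]
```

View pics/top3.png

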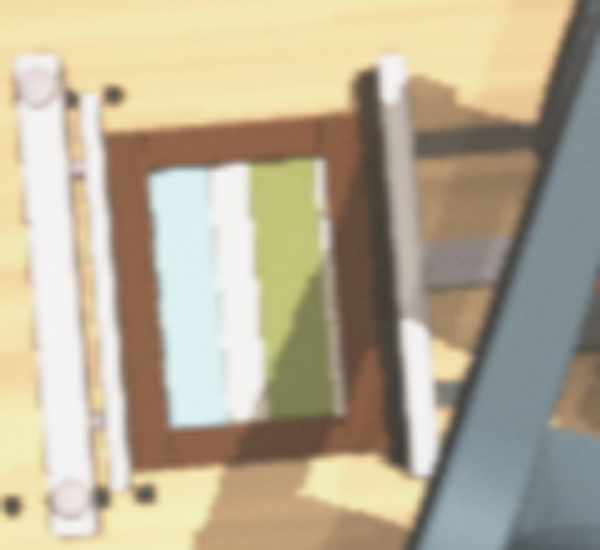

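The crop shows the jaw on the frame and the frame's far edge (about 105 to 130) nearly at the plate (103 to 128), square to it. I'll finish in fine steps by feel.

```bash
python3 -m pendant '[[[0,0,0,0,0,0,0.02],[0,0,0,0,0,0,0.04]]]' >/dev/null; python3 s.py
```

```text
q6 0.051 yaw 1.1734 tq [-0.968 -0.276  0.121] F [ 0.7 -6.3  3.4] z [ 0.5991 -0.0919  0.2357]
```

```bash
python3 -m pendant '[[[0,0,0,0,0,0,0.02],[0,0,0,0,0,0,0.04]]]' >/dev/null; python3 s.py
```

```text
q6 0.091 yaw 1.1333 tq [-1.053 -0.247  0.094] F [ 0.6 -5.8  3.9] z [ 0.5991 -0.0919  0.2356]
```

```bash
python3 -m pendant '[[[0,0,0,0,0,0,0.02],[0,0,0,0,0,0,0.04]]]' >/dev/null; python3 s.py
```

```text
q6 0.131 yaw 1.0933 tq [-1.012 -0.272  0.107] F [ 1.4 -4.5  4.1] z [ 0.5991 -0.0919  0.2356]
```

```bash
python3 -m pendant '[[[0,0,0,0,0,0,0.02],[0,0,0,0,0,0,0.04]]]' >/dev/null; python3 s.py
```

```text
q6 0.171 yaw 1.0535 tq [-1.067 -0.227  0.23 ] F [ 1.6 -6.   4.6] z [ 0.5991 -0.0919  0.2356]
```

```bash
python3 -m pendant '[[[0,0,0,0,0,0,0.005],[0,0,0,0,0,0,0.01]]]' >/dev/null; python3 s.py;python3 -m pendant '[[[0,0,0,0,0,0,0],[0,0,0,0,0,0,0]]]' >/dev/null; python3 s.py
```

```text
q6 0.18 yaw 1.0442 tq [-1.08  -0.208  0.221] F [ 2.2 -6.2  4.7] z [ 0.5991 -0.0919  0.2356]
q6 0.18 yaw 1.0444 tq [-1.023 -0.269  0.13 ] F [ 0.9 -5.2  3.8] z [ 0.5991 -0.0919  0.2357]
```

```bash
python3 -m pendant '[[[0.5,0,0,0,0,0,0],[0.5,0,0,0,0,0,0],[0.5,0,0,0,0,0,0],[0.5,0,0,0,0,0,0],[0.5,0,0,0,0,0,0]]]'; python3 -m pendant '[[[0.5,0,0,-20,0,0,0],[0.5,0,0,-50,0,0,0],[0.5,0,0,-85,0,0,0],[0.5,0,0,-120,0,0,0],[0.5,0,0,-150,0,0,0]]]'; python3 -m pendant '[[[0.5,0,0,0,0,0,0],[0.5,0,0,0,0,0,0]]]'; python3 s.py; python3 - <<'E'
from h import *
a=ctrl.camera("top")[100:300,225:445];b=ctrl.camera("side")[190:390,250:470]
cv2.imwrite("pics/end.png",cv2.resize(np.vstack([a,b])[:,:,::-1],None,fx=1.5,fy=1.5,interpolation=cv2.INTER_CUBIC))
E
```

```text
time_s: 8.28
eef_pos: [0.598, -0.0905, 0.2338]
eef_rot: [-0.0, 0.867, 0.498, -0.0]
wrist_force: [-0.1, -0.1, -0.4]
opening: 0.501
grasp_force: 0.0
time_s: 8.7
eef_pos: [0.5982, -0.0907, 0.3864]
eef_rot: [0.0, 0.867, 0.498, 0.0]
wrist_force: [0.4, -0.0, 0.7]
opening: 0.502
grasp_force: 0.0
time_s: 8.87
eef_pos: [0.5988, -0.0909, 0.3868]
eef_rot: [0.002, 0.867, 0.498, 0.002]
wrist_force: [0.0, -0.1, -1.3]
opening: 0.499
grasp_force: 0.0
q6 0.182 yaw 1.0423 tq [-0.002  0.036  0.04 ] F [ 0.  -0.1 -1.3] z [ 0.5988 -0.0909  0.3868]
```

View pics/end.png

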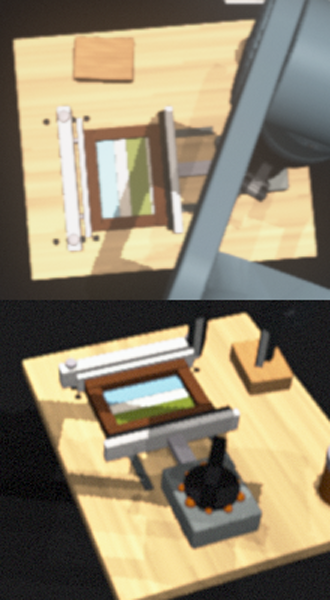

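Both views show the frame held square between jaw and plate, the gripper clear of the knob, and the jar and box in place. I'm handing in.

```bash
python3 -c "
from bench import ctrl
print(ctrl.hand_in())"
```

```text
the job is handed in; nothing more can be done
None
```

I broke the knob loose and turned it about 2.2 rad until the frame was against the fence plate, nipped with an estimated 8 N by feel; I then let go and handed the job in at about 9 s, and no verdict came back.

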